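# Draw in and lock the idler of a belt sander for a belt change

## Task

The worn belt is off the bench belt-and-disc sander and the idler roller has to be drawn in so that a new one can go on. With a fingertip, push the black tension handle along its slot against the spring to the corner, then keep pushing it round into the side leg, right down to the end, so that it stays there by itself and keeps the roller drawn in. Do not take the handle between the fingers, and leave the things lying around where they are.

Things in the scene. Friction and masses are not known exactly. Their poses are not given: they have to be found in the camera images.
- sander: Fixed grey bench belt-and-disc sander; place and yaw differ each time. Origin on the bench top, straight below the middle of the tension tube. x runs along the belt arm from the idler roller (-x end) to drive drum and motor (+x end); z is up. Left (+y) of the tube is the arm (side plate y 32 to 42 mm, top z 184 mm). Right (-y) of the tube, for x under 100 mm, nothing of it is higher than 30 mm
- tube (a point): Middle of the level tension tube (on its axis, 165 mm above the bench; axes as the sander's). Tube: 40 mm diameter, 132 mm long, along x. L-slot in its wall: the long leg runs along the top, pin from x = -16 to the corner at x = 16 mm; there the side leg goes round towards -y over 0.96 rad. Steel fills the bend: the handle swings over only within about 1.5 mm of the corner
- grip (a point): Middle of the black cylindrical grip of the tension handle (20 mm diameter, 50 mm long). It stands out radially from the tube, reaching 28 to 78 mm from the tube's axis; this point is 53 mm from it. z points outwards along the handle. Below the grip an 8 mm steel pin enters the slot. At the start the handle is upright at the -x end of the slot, its top 243 mm above the bench
- platen (a point): Middle of the top of the flat steel platen beside the tube, 193 mm above the bench: 255 mm along x, 106 mm along y (edge 57 mm from the tube's axis), with bare rollers 54 mm in diameter at both ends. 115 mm further in +x is a work stop, 41 mm higher than the platen; at the +x end, beside it, are the motor and the 150 mm sanding disc (top of its guard 247 mm above the bench)
- corner (a point): Fixed point of the sander: where grip is when the handle stands upright at the corner of the slot, 32 mm in the sander's +x direction from the start
- leg_end (a point): Fixed point of the sander: where grip is when the handle lies at the end of the side leg (43 mm towards the sander's -y and 23 mm lower than corner)
- idler (a joint): Travel of the idler roller, its rod and the handle along the slot, in m: 0 at the start, about 0.032 at the corner, hard stop at 0.0335; grows as the handle is pushed in the sander's +x direction. A spring pushes back with about 4.5 N at 0 and 8 N at the corner and drives it back to 0 if let go in the long leg. In the side leg the slot's edge holds it at about 0.030
- tension_handle (a joint): Swing of the handle about the tube's axis, in rad: 0 upright (it has play of about 0.09 rad in the long leg), grows as it swings over towards the sander's -y, hard stop at 0.96 at the end of the side leg. Light friction; it stays in the side leg where it is left
- stick: Loose belt-cleaning stick, 150 x 30 x 30 mm, lying on the platen about 115 mm to the +y side of the tension tube; bystander. Origin at the centre of its underside
- offcut: Loose wood offcut, 70 x 40 x 19 mm, lying on the sander's cast foot (30 mm high) on the -y side below the tension tube; bystander. Origin at the centre of its underside
- can: Loose spray can, 52 mm in diameter, 150 mm tall, standing on the bench on the -y side of the sander; bystander. Origin at the centre of its underside
- wrench: Loose steel wrench, 170 mm long, lying on the bench beside and below the tension tube; bystander
- brush: Loose bench brush, 200 mm long, lying on the bench on the +y side of the sander; bystander
- square: Loose try square, wooden stock 100 mm and steel blade 150 mm, lying flat on the bench on the +y side of the sander; bystander
- blockbox: Loose clear compartment box with small blocks, 130 x 200 x 45 mm, on the bench to the robot's right; bystander

How it is judged (in metres and radians):
On the way, in this order (a step that is already met when the one before it is completed fails the run):
1. the handle is pushed along the slot to the corner (value of joint idler above 0.0285 m).
2. the handle is swung over to the end of the side leg (value of joint tension_handle above 0.82 rad), for 0.2 s.
At the end, for the whole second after the job is handed in: The idler stays drawn in by at least 28 mm and the handle rests at the end of the side leg (swung over at least 0.82 of 0.96 rad), both at rest; every bystander is within 25 mm of its start (value of joint idler above 0.028 m and value of joint tension_handle above 0.82 rad and velocity of joint idler between -0.005 and 0.005 m/s and velocity of joint tension_handle between -0.05 and 0.05 rad/s and distance of each of stick, offcut, can, wrench, brush, square, blockbox from where it was at the start of the episode below 0.025 m); the robot touches nothing.
It fails at once if the handle is taken between the fingers (x of the grasp point in the frame of grip between -0.009 and 0.009 m and y of the grasp point in the frame of grip between -0.009 and 0.009 m and z of the grasp point in the frame of grip between -0.03 and 0.03 m).
It fails at once if a thing lying around is moved (distance of any of stick, offcut, can, wrench, brush, square, blockbox from where it was at the start of the episode above 0.025 m).
It also fails if it takes over 35 s, if anything falls off the work surface, if the arm or the gripper's body presses on something with over 40 N, if the wrist force passes 120 N, or if a joint passes its speed limit or range.

## Robot

A 6-joint arm with a two-finger parallel gripper is mounted at the origin on the work surface. World frame = base frame: x ahead of the robot, y to its left, z up, the work surface at z = 0. Lengths are in m, angles in degrees, forces in N, time in s.
With the tool pointing down it reaches from about 0.2 to 0.875 m from the base axis. Payload 3.4 kg.
Tool frame: the origin (TCP) lies midway between the tips of the shut fingers; the grasp point (between the pads) lies behind it (robot.grasp_offset is the z of the grasp point in the tool frame, in m); z points along the fingers, x is the direction in which the jaws open and shut, and the axes are right-handed (so a half turn about z gives the same grasp; the last joint's range is limited). The gripper opens to 94 mm and grips with 3 to 60 N. Pads are 16 mm wide; open, the fingers measure 119 mm over their backs; the gripper's body (75 mm by 177 mm) begins 78 mm behind the grasp point.
Start: joints at [63.426, 15.808, 86.224, -0, 77.962, -6.933], TCP at [0.193, 0.542, 0.205] pointing down, gripper open.
Joint ranges: [-165.64, 165.64], [-43.16, 119.46], [12.63, 154.43], [-67.54, 247.53], [6.08, 155.33], [-154.97, 154.97]. Speed limits (degrees/s): [147.25, 147.25, 180, 180, 180, 180].

## Interface

Orientations are given as [roll, pitch, yaw] about the fixed x, y, z axes, in that order (R = Rz(yaw) Ry(pitch) Rx(roll)).
In Python, from rig import robot gives the robot as it stands.
- The arm moves only by the tool apply_moves, never from a script. Its argument "targets" is text: rows parted by semicolons, each of 7 numbers parted by spaces: the turn, a rotation vector about the world's x, y, z in rad, then the shift along the world's x, y, z in mm, then the opening in per cent of the stroke, from 0 (shut) to 100 (fully open). A call has 1 to 12 rows; each row is the pose to reach, as a shift and turn from the pose commanded when the call began; what a row does not reach only later rows make up. A row lasts 1/12 s, in which the tool goes at most 41.7 mm and 7.16 degrees, less where a joint would pass 70% of its speed; a pose out of reach is approached as far as the arm can. A call with a gripper value outside its range is refused whole. The fingers move at their own pace and stop on an object; the grip force is fixed at half the most. Time passes only in rows, so rows that repeat a pose let the fingers close. It gives the time, the measured TCP pose, the force and the opening at its end, in the units of the state.
- robot.get_obs(): the state, without advancing time (a new reading comes with each control period).
- robot.get_image(name): name is "scene" or "top"; returns the picture (420x560x3 uint8, red, green, blue); there is no depth.
- robot.camera_info(name): a dict with "vertical_fov" (degrees; the focal length in pixels is half the picture's height over the tangent of half this angle, whatever the lens; pixels are square), "cx", "cy" (the principal point, pixels), "dist_coeffs" ([k1, k2, p1, p2, k3] as OpenCV has them; the pictures are not rectified), "rvec" (rotation vector, rad) and "tvec" (3), from world to camera coordinates, as OpenCV has them. Camera axes: x right, y down, z forward; pixel columns grow to the right and rows downward; lengths in m; the calibration is good to about 2 mm. A picture is of the moment at which its call begins. camera_info takes no time and is no camera call.
- robot.job_done(): hands the job in, once; it reports no verdict.
The state is a dict: "time": time; "q": joint angles; "dq": joint speeds; "joint_efforts": joint torques, N m; "ee_pos": TCP position; "tcp_rot": TCP orientation; "ft_force": force on the tool from outside, world axes, zero at the start; "torque": the same for the moment, N m; "grip_width": finger opening in m.
Only numpy, scipy, OpenCV 4.12 (cv2) and the standard library are available. Lean on these libraries where they do the work, as an engineer would, in place of code of your own. Each camera call takes 0.05 s, during which the arm holds its last target.

## Working session

There is one attempt and no reset: what is moved stays moved. The work goes in short steps, Python scripts to look and compute and a tool call to move; the robot and the scene stay as the last step left them, time stands still between calls to the robot, and variables do not carry over. Pictures are saved under pics/ and viewed, and the job is handed in when it is done.

Besides the shell and the picture viewer there is one more tool, called as name(argument=value, ...) on one line, values as JSON. apply_moves: Moves the arm, as the interface text tells. Its arguments: {"type":"object","properties":{"targets":{"type":"string"}},"required":["targets"]}

```bash
mkdir -p pics; ls
python3 - <<'E'
from rig import robot
import cv2
for n in("scene","top"):
    im=robot.get_image(n); cv2.imwrite(f"pics/{n}0.png",im[:,:,::-1]); print(robot.camera_info(n))
print(robot.get_obs(), robot.grasp_offset)
E
```

```text
pics
{'vertical_fov': 55.3710335635406, 'cx': 279.68084531888667, 'cy': 205.28850163814008, 'dist_coeffs': array([0.03040806, 0.        , 0.        , 0.        , 0.        ]), 'rvec': array([ 2.02232704,  1.71020484, -0.50827014]), 'tvec': array([-0.10514421, -0.37678671,  1.561724  ])}
{'vertical_fov': 47.724364354589845, 'cx': 279.6382297735347, 'cy': 216.40617124997164, 'dist_coeffs': array([-0.12529987,  0.        ,  0.        ,  0.        ,  0.        ]), 'rvec': array([ 2.08166066, -2.14583443,  0.1799865 ]), 'tvec': array([0.04865417, 0.58435407, 1.20594701])}
{'time': 0.1, 'q': array([ 6.34257572e+01,  1.58438981e+01,  8.62867809e+01,  6.92954267e-04,
        7.79607095e+01, -6.93329976e+00]), 'dq': array([ 0.06121096, -0.06892297, -0.15380426,  0.00989273, -0.09485013,
        0.11497202]), 'joint_efforts': array([ 2.23240138e-03, -4.05454159e+01, -2.37779850e+01,  7.03420350e-02,
        2.99593282e-02, -4.49878019e-05]), 'ee_pos': array([0.19305582, 0.54110051, 0.20470047]), 'tcp_rot': array([-1.79988296e+02,  9.06384156e-02,  7.03589212e+01]), 'ft_force': array([-0.60054548,  0.44316077, -0.14528553]), 'torque': array([-0.03888803,  0.00651688,  0.00299569]), 'grip_width': 0.09380259479995744} -0.0188
```

View pics/scene0.png

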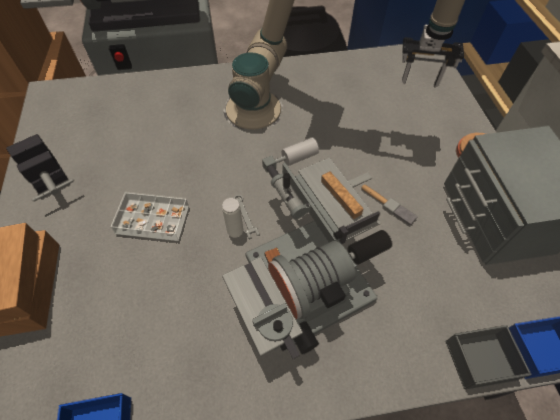

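View pics/top0.png

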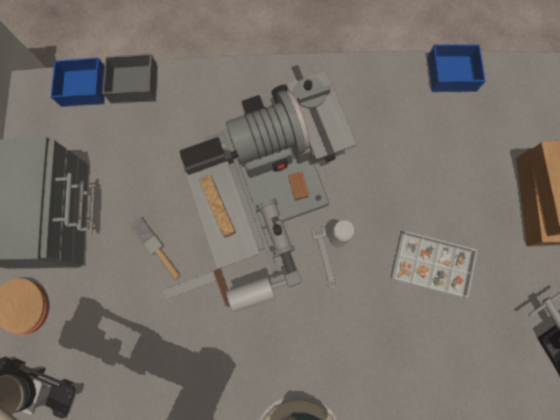

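The scene picture has the sander mid-bench with its tube near (285,195). In the top picture the tube runs from about (268,205) to (292,280), with the dark grip near (277,230). I'll zoom in on both.

```bash
cat > h.py <<'E'
import numpy as np,cv2
from rig import robot
def cam(n):
    c=robot.camera_info(n); f=210/np.tan(np.radians(c['vertical_fov']/2))
    K=np.array([[f,0,c['cx']],[0,f,c['cy']],[0,0,1]]); return K,c['dist_coeffs'],c['rvec'],c['tvec']
def ray(n,p):
    K,d,r,t=cam(n); u=cv2.undistortPoints(np.array([[p]],float),K,d)[0,0]
    R=cv2.Rodrigues(r)[0]; return -R.T@t, R.T@np.array([u[0],u[1],1])
def onz(n,p,z):
    o,v=ray(n,p); return o+v*(z-o[2])/v[2]
def two(p,q):
    a,u=ray("scene",p); b,v=ray("top",q)
    s=np.linalg.lstsq(np.c_[u,-v],b-a,rcond=None)[0]; P,Q=a+s[0]*u,b+s[1]*v
    return (P+Q)/2,np.linalg.norm(P-Q)
def proj(n,P):
    K,d,r,t=cam(n); return cv2.projectPoints(np.array(P,float).reshape(-1,3),r,t,K,d)[0][:,0]
def crop(src,dst,x,y,w,h,k):
    im=cv2.imread(src)[y:y+h,x:x+w]; cv2.imwrite(dst,cv2.resize(im,None,fx=k,fy=k,interpolation=cv2.INTER_CUBIC))
E
python3 - <<'E'
from h import *
crop("pics/top0.png","pics/topc.png",200,170,130,130,4.6)
crop("pics/scene0.png","pics/scenec.png",240,130,140,120,5)
E
```

```text
(no output)
```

View pics/topc.png

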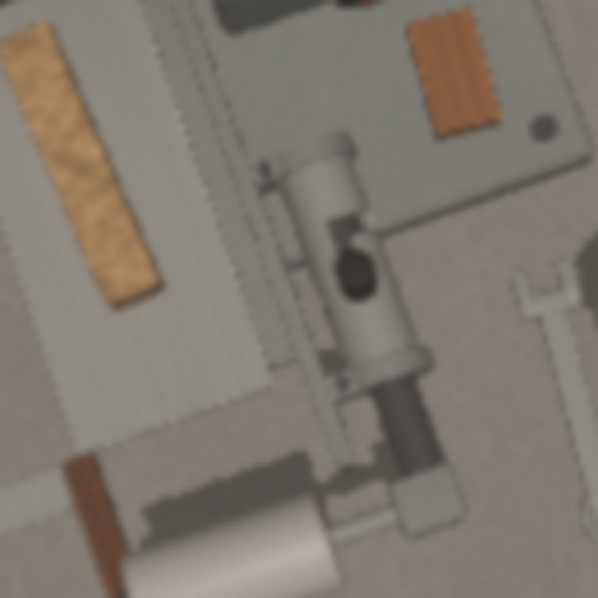

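View pics/scenec.png

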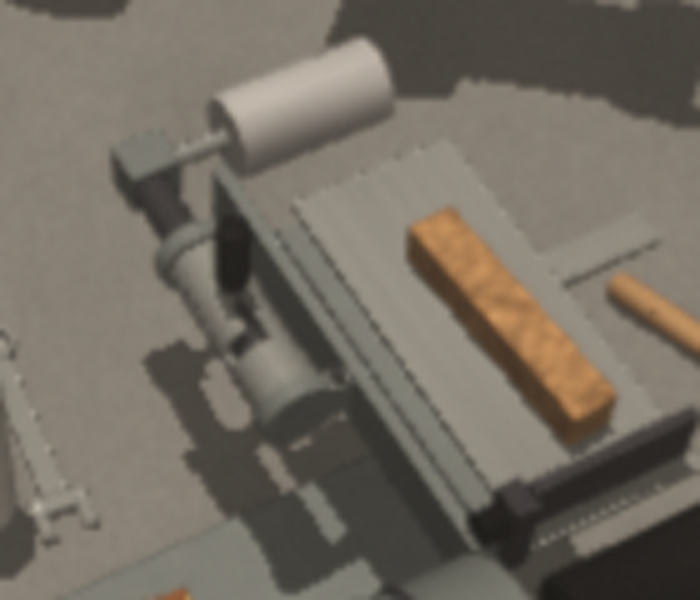

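Top crop: grip blob at about (357,272), platen's tube-side edge from (140,0) to (268,385). Scene crop: grip from (235,222) at the top down to (235,285), with the slot ahead of it towards the lower right.

Run:
```python
from h import *
for n,(x0,y0,x1,y1) in {"top":(268,215,290,240),"scene":(282,170,293,192)}.items():
    im=cv2.imread(f"pics/{n}0.png"); g=im.max(2)
    m=(g<62).astype(np.uint8); k,l,s,c=cv2.connectedComponentsWithStats(m[y0:y1,x0:x1])
    for i in range(1,k):
        if s[i,4]>8: print(n,s[i]+[x0,y0,0,0,0],c[i]+[x0,y0])
    print(g[y0:y1,x0:x1])
T=lambda x,y:(200+x/4.6-.4,170+y/4.6-.4)
a,b=onz("top",T(140,0),.193),onz("top",T(268,385),.193); print("platen edge",a,b,np.degrees(np.arctan2(*(a-b)[1::-1])))
a,b=onz("top",T(83,452),.193),onz("top",T(0,235),.193); print("platen left",a,b,np.degrees(np.arctan2(*(b-a)[1::-1])))
print("platen corner dist",onz("top",T(268,385),.193)-onz("top",T(83,452),.193))
# tube sides at z=.165
a=onz("top",T(284,180),.165);b=onz("top",T(357,170),.165)
c=onz("top",T(340,375),.165);d=onz("top",T(415,345),.165);print(a,b,c,d)
S=lambda x,y:(240+x/5-.4,130+y/5-.4)
print("top",onz("scene",S(235,222),.243),onz("top",T(357,272),.243),two(S(235,222),T(357,270)))
```

```text
top [274 224   7  11  57] [277.05263158 229.21052632]
[[134 136 139 139 138 136 131 126 120 114 107 108 117 123 123 124 125 124
  124 124 122 121]
 [132 135 137 136 131 126 119 107  98  98 105 118 127 126 124 124 124 124
  122 121 120 117]
 [132 134 133 122 110  99  90  83  77  83 102 123 133 129 125 124 123 120
  118 115 112 107]
 [129 132 126 105  89  82  77  74  70  75  94 115 129 128 123 120 117 112
  107 102  95  93]
 [128 131 126 104  86  80  78  73  72  73  85 102 118 116 112 110 104  97
   94  93  97 105]
 [126 130 129 113  91  82  79  77  80  89  97 104 107 102  96  94  92  97
  104 109 120 126]
 [123 129 130 118  94  82  79  81  95 114 120 118 112 103  94  97 105 118
  124 125 128 131]
 [121 127 130 126 103  85  79  83 102 121 124 123 118 109 101 111 123 127
  128 128 130 131]
 [119 125 130 129 113  90  77  77  90 110 119 122 119 113 105 111 125 130
  129 129 129 129]
 [116 122 128 130 117  91  70  61  67  78  90 107 114 112 107 111 123 128
  129 129 130 130]
 [111 120 126 128 119  90  64  54  53  56  61  74  90 107 109 107 119 127
  128 129 130 129]
 [107 117 125 123 107  
[... 2221 characters left out ...]
  83]
 [132 108  85  72  69  58  64  73  82 110  99]
 [130 129  97  79  70  55  56  67  78 108 112]
 [127 129 107  86  71  53  48  56  72  96 116]]
platen edge [0.67849458 0.14543953 0.193     ] [0.47338105 0.08195966 0.193     ] 17.196588950977176
platen left [0.44200143 0.1765496  0.193     ] [0.5551363  0.21911661 0.193     ] 20.618815610673156
platen corner dist [ 0.03137962 -0.09458994  0.        ]
[0.5851205  0.07310649 0.165     ] [0.58925036 0.03435071 0.165     ] [0.48064183 0.04617418 0.165     ] [0.49513741 0.00669625 0.165     ]
top [0.5233003  0.03582344 0.243     ] [0.52178347 0.03412477 0.243     ] (array([0.5229589 , 0.03498646, 0.24267759]), np.float64(0.001781506329466141))
```

Run:
```python
from h import *
for n in("top","scene"):
    g=cv2.imread(f"pics/{n}0.png",0); L=cv2.createLineSegmentDetector().detect(g)[0][:,0]
    for l in L:
        if np.hypot(l[2]-l[0],l[3]-l[1])<22: continue
        a,b=onz(n,l[:2],.193),onz(n,l[2:],.193)
        if not(.38<a[0]<.8 and -.05<a[1]<.3): continue
        an=np.degrees(np.arctan2(*(b-a)[1::-1])); 
        print(n,l.round(),a[:2].round(4),b[:2].round(4),"%.1f"%((an+45)%90-45),"%.3f"%np.linalg.norm(a-b))
```

```text
top [226. 161. 187. 175.] [0.7017 0.155 ] [0.6688 0.2515] 18.8 0.102
top [306. 126. 293.  93.] [ 0.7846 -0.0416] [ 0.874  -0.0138] 17.3 0.094
top [180. 149. 216. 137.] [0.7349 0.2694] [0.7646 0.1798] 18.3 0.094
top [288. 148. 246. 163.] [0.7286 0.0024] [0.6945 0.1067] 18.1 0.110
top [247. 170. 291. 154.] [0.6771 0.1044] [ 0.7114 -0.0024] 17.8 0.112
top [293. 137. 283. 107.] [ 0.7565 -0.0101] [0.8363 0.0125] 15.8 0.083
top [231. 279. 265. 267.] [0.4146 0.1455] [0.4405 0.0662] 18.1 0.083
top [212. 176. 236. 231.] [0.6652 0.1893] [0.5277 0.1325] 22.4 0.149
top [178. 275. 158. 249.] [0.4283 0.271 ] [0.4899 0.3175] 37.0 0.077
top [267. 280. 228. 292.] [0.4096 0.0628] [0.3848 0.1523] 15.5 0.093
top [271. 147. 260. 117.] [0.7325 0.046 ] [0.8127 0.0698] 16.5 0.084
top [277. 143. 267. 113.] [0.7418 0.0298] [0.8212 0.0532] 16.4 0.083
top [263. 148. 253. 118.] [0.73   0.0645] [0.8092 0.0876] 16.3 0.083
top [255. 148. 245. 120.] [0.7306 0.0829] [0.8064 0.1071] 17.7 0.080
top [293. 199. 287. 177.] [ 0.5997 -0.0052] [0.6555 0.0081] 13.4 0.057
top [281. 219. 326. 203.] [0.5524 0.0267] [ 0.5884 -0.0
[... 1578 characters left out ...]
7. 260. 310. 281.] [0.7543 0.0212] [0.8153 0.0417] 18.6 0.064
scene [304. 257. 318. 280.] [0.7508 0.0406] [0.8152 0.0602] 16.9 0.067
scene [310. 254. 324. 277.] [0.7436 0.0573] [0.8106 0.0783] 17.3 0.070
scene [318. 153. 288. 166.] [0.4249 0.148 ] [0.4555 0.0533] 17.9 0.100
scene [299. 171. 337. 225.] [0.4798 0.081 ] [0.6741 0.1446] 18.1 0.204
scene [318. 252. 331. 274.] [0.743  0.0774] [0.8054 0.0956] 16.2 0.065
scene [328. 254. 338. 274.] [0.7508 0.1009] [0.8084 0.1134] 12.2 0.059
scene [289. 157. 316. 147.] [0.4247 0.0625] [0.3998 0.1483] 16.2 0.089
scene [296. 176. 333. 229.] [0.4971 0.0692] [0.6843 0.1307] 18.2 0.197
scene [387. 200. 367. 186.] [0.617  0.2975] [0.5627 0.2575] 36.4 0.067
```

Sander yaw is about 18.1° (most edges in both views read 17.9–18.2). The grip is at about (0.5225, 0.035), 1 mm off the tube axis I get from the platen edge, and its triangulated top height is 0.2427 m against 0.243 given. So along-slot u = (0.9505, 0.3107) and side-leg direction w = (0.3107, −0.9505).

With the current tool yaw, the closed fingers' flat side faces about 38° from +x towards −y, so I can push without turning the tool. I'll move over the sander first.

apply_moves(targets="0 0 0 0 0 40 0;0 0 0 10 -15 80 0;0 0 0 30 -50 110 0;0 0 0 55 -90 110 0;0 0 0 80 -130 110 0;0 0 0 100 -165 110 0;0 0 0 120 -200 110 0;0 0 0 140 -235 110 0;0 0 0 160 -270 110 0;0 0 0 180 -305 110 0;0 0 0 200 -340 110 0;0 0 0 220 -375 110 0")

```text
time: 1.1
ee_pos: [0.4085, 0.1734, 0.3153]
tcp_rot: [-180.0, -0.0, 70.4]
ft_force: [-0.1, 0.6, -1.3]
grip_width: 0.017
```

apply_moves(targets="0 0 0 20 -30 0 0;0 0 0 40 -60 0 0;0 0 0 60 -92 0 0;0 0 0 74 -115 0 0;0 0 0 78 -121 0 0;0 0 0 78 -121 -25 0;0 0 0 78 -121 -50 0;0 0 0 78 -121 -65 0;0 0 0 78 -121 -65 0;0 0 0 78 -121 -65 0")

```text
time: 1.93
ee_pos: [0.4854, 0.055, 0.25]
tcp_rot: [-179.9, 0.0, 70.4]
ft_force: [0.4, 0.1, 1.0]
grip_width: 0.0005
```

Run:
```python
from h import *
o=robot.get_obs();print(o['ee_pos'],o['ft_force'],o['grip_width'])
for n in("scene","top"): cv2.imwrite(f"pics/{n}1.png",robot.get_image(n)[:,:,::-1])
crop("pics/top1.png","pics/a.png",200,170,130,130,3);crop("pics/scene1.png","pics/b.png",240,120,130,130,3)
cv2.imwrite("pics/ab1.png",np.hstack([cv2.imread("pics/a.png"),cv2.imread("pics/b.png")]))
```

```text
[0.48544802 0.05495879 0.2500206 ] [0.4032425  0.09852058 1.0423641 ] 0.000479151710370577
```

View pics/ab1.png

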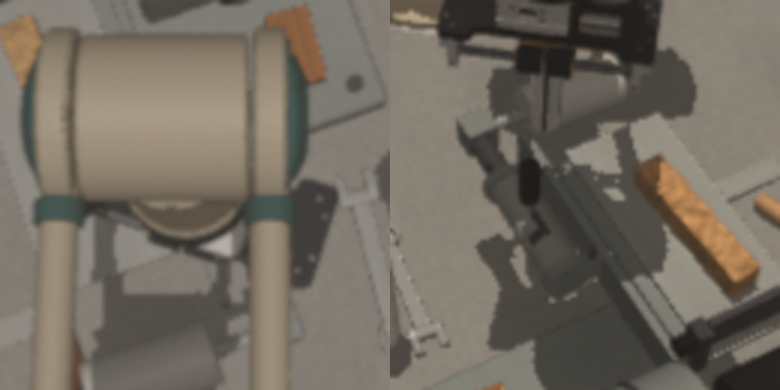

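The right half (scene view) shows the shut fingers at about (548,100), behind the grip at (530,180) and clear of it. The arm hides the grip in the top view (left half). I'll lower beside the grip, then advance along u.

apply_moves(targets="0 0 0 6 -9 0 0;0 0 0 6 -9 -20 0;0 0 0 6 -9 -40 0;0 0 0 6 -9 -40 0;0 0 0 10 -8 -40 0;0 0 0 13 -7 -40 0;0 0 0 13 -7 -40 0")

```text
time: 2.62
ee_pos: [0.5014, 0.0473, 0.212]
tcp_rot: [179.8, -0.1, 70.4]
ft_force: [0.2, 0.2, 0.4]
grip_width: 0.0004
```

apply_moves(targets="0 0 0 3 1 0 0;0 0 0 6 2 0 0;0 0 0 9 3 0 0;0 0 0 11 3.5 0 0;0 0 0 11 3.5 0 0;0 0 0 11 3.5 0 0")

```text
time: 3.12
ee_pos: [0.5104, 0.0509, 0.2105]
tcp_rot: [180.0, -0.0, 70.4]
ft_force: [-0.0, -0.5, 0.2]
grip_width: 0.0006
```

apply_moves(targets="0 0 0 -2 -5 0 0;0 0 0 -3.5 -10 0 0;0 0 0 -3.5 -10 0 0;0 0 0 -0.7 -9 0 0;0 0 0 2.2 -8 0 0;0 0 0 2.2 -8 0 0;0 0 0 2.2 -8 0 0")

```text
time: 3.7
ee_pos: [0.5111, 0.0428, 0.2102]
tcp_rot: [-179.8, 0.1, 70.4]
ft_force: [-4.4, -1.6, 1.5]
grip_width: 0.0003
```

Contact: the reaction is about 4.7 N along −u, which matches the spring preload. Pushing on along u.

apply_moves(targets="0 0 0 3 1 0 0;0 0 0 6 2 0 0;0 0 0 9 3 0 0;0 0 0 12 4 0 0;0 0 0 15 5 0 0;0 0 0 18 6 0 0;0 0 0 20 6.5 0 0;0 0 0 20 6.5 0 0;0 0 0 20 6.5 0 0")

```text
time: 4.45
ee_pos: [0.5297, 0.0495, 0.2099]
tcp_rot: [-179.7, 0.1, 70.4]
ft_force: [-7.5, -0.8, 1.7]
grip_width: 0.0004
```

```bash
cat > look.py <<'E'
import sys
from h import *
k=sys.argv[1]
o=robot.get_obs();print(o['time'],o['ee_pos'],o['ft_force'])
u=np.array([.9505,.3107,0]);w=np.array([.3107,-.9505,0])
print("Fu %.1f Fw %.1f"%(o['ft_force']@u,o['ft_force']@w), "tcp from origin u,w",(o['ee_pos']-[.5377,.04,0])@u,(o['ee_pos']-[.5377,.04,0])@w)
cv2.imwrite(f"pics/scene{k}.png",robot.get_image("scene")[:,:,::-1])
crop(f"pics/scene{k}.png",f"pics/s{k}.png",245,125,100,90,6)
E
python3 look.py 2
```

```text
4.45 [0.52971016 0.04951348 0.20986828] [-7.49499318 -0.79976202  1.66107783]
Fu -7.4 Fw -1.6 tcp from origin u,w -0.004638509106610404 -0.01152500704887265
```

View pics/s2.png

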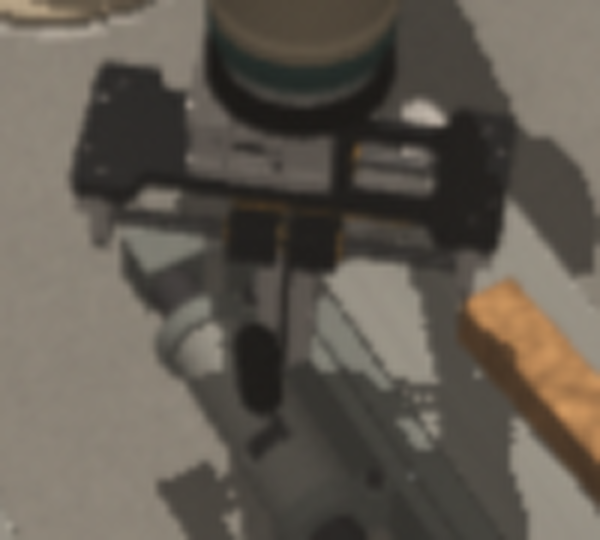

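The scene crop shows the grip at (260,370) in front of the finger pair, moving towards the corner, where the dark slot mouth is at about (268,435). By spring force and TCP, idler is about 25 mm. Next I'll push to the corner.

apply_moves(targets="0 0 0 2 0.6 0 0;0 0 0 4 1.3 0 0;0 0 0 5.7 1.9 0 0;0 0 0 5.7 1.9 0 0;0 0 0 5.7 1.9 0 0")

```text
time: 4.92
ee_pos: [0.5347, 0.0514, 0.2098]
tcp_rot: [-179.6, 0.1, 70.4]
ft_force: [-8.9, -0.7, 2.6]
grip_width: 0.0006
```

```bash
python3 look.py 3
```

```text
4.9167 [0.53474208 0.05135849 0.20980103] [-8.88491212 -0.67985717  2.56393598]
Fu -8.7 Fw -2.1 tcp from origin u,w 0.0007175843431762515 -0.01171526886629552
```

View pics/s3.png

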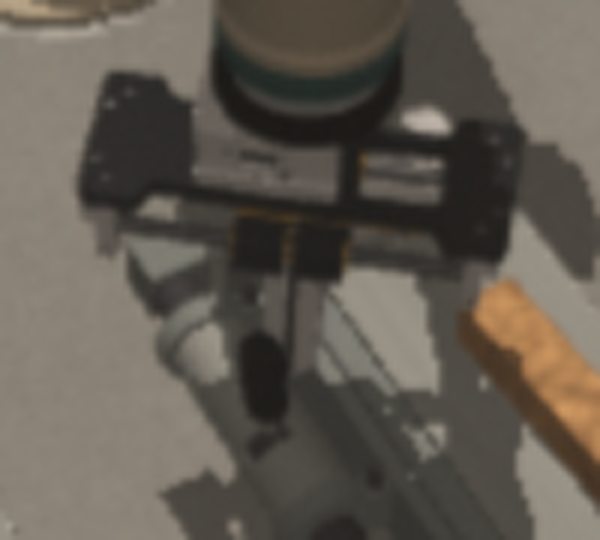

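The grip is now at (265,378) in the crop. The slot mouth ahead is narrower, so it is nearly at the corner. I'll take small steps.

apply_moves(targets="0 0 0 1 0.3 0 0;0 0 0 1.9 0.6 0 0;0 0 0 1.9 0.6 0 0;0 0 0 1.9 0.6 0 0")

```text
time: 5.3
ee_pos: [0.5364, 0.0518, 0.2098]
tcp_rot: [-179.6, 0.2, 70.4]
ft_force: [-9.4, -1.1, 3.4]
grip_width: 0.0004
```

apply_moves(targets="0 0 0 1 0.3 0 0;0 0 0 1.4 0.5 0 0;0 0 0 1.4 0.5 0 0;0 0 0 1.4 0.5 0 0")

```text
time: 5.63
ee_pos: [0.5382, 0.0523, 0.2097]
tcp_rot: [-179.6, 0.2, 70.4]
ft_force: [-8.2, -1.5, 1.3]
grip_width: 0.0005
```

```bash
python3 look.py 4
```

```text
5.6333 [0.53815455 0.05228153 0.20971699] [-8.20871233 -1.49587727  1.32683545]
Fu -8.3 Fw -1.1 tcp from origin u,w 0.004247918263398732 -0.01153237159111598
```

View pics/s4.png

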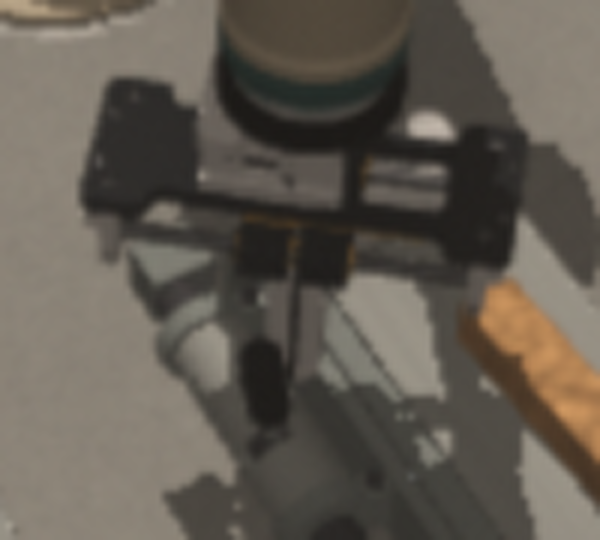

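The reaction dropped from 9.4 to 8.3 N and the lateral part fell as well, so the handle is starting to give sideways at the corner. Now I'll push in w (sander −y) while holding u.

apply_moves(targets="0 0 0 0.9 -0.6 0 0;0 0 0 1.3 -1.6 0 0;0 0 0 1.7 -2.6 0 0;0 0 0 2.1 -3.6 0 0;0 0 0 2.1 -3.6 0 0")

```text
time: 6.1
ee_pos: [0.541, 0.0495, 0.2096]
tcp_rot: [-179.7, 0.0, 70.4]
ft_force: [-6.1, -0.0, 0.8]
grip_width: 0.0005
```

```bash
python3 look.py 5
```

```text
6.1 [0.54098657 0.0494533  0.2096035 ] [-6.07961009 -0.01569672  0.83491413]
Fu -5.8 Fw -1.9 tcp from origin u,w 0.006061021713469575 -0.007964223694898166
```

View pics/s5.png

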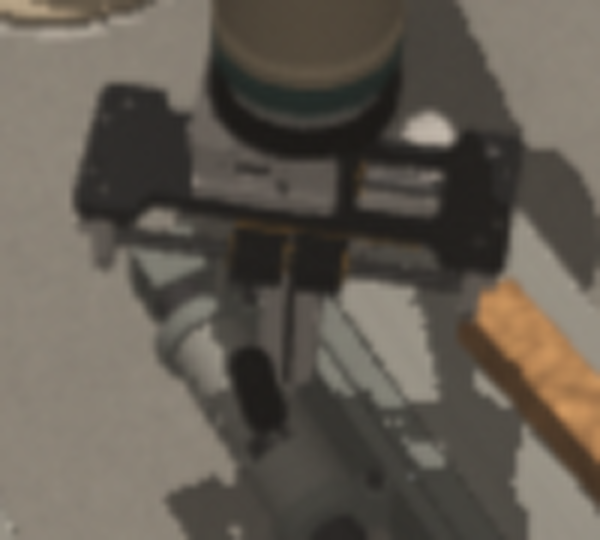

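The grip's top has moved left and the handle is visibly tilted, with top at (250,360) and bottom at (268,425). The swing is under way, so I'll continue in w.

apply_moves(targets="0 0 0 0.7 -1.2 0 0;0 0 0 1.4 -2.6 0 0;0 0 0 2.1 -4 0 0;0 0 0 2.8 -5.5 0 0;0 0 0 3.5 -7 0 0;0 0 0 3.5 -7 0 0")

```text
time: 6.65
ee_pos: [0.5484, 0.0415, 0.2108]
tcp_rot: [179.9, -0.0, 70.3]
ft_force: [-0.5, 0.6, -0.4]
grip_width: 0.0006
```

```bash
python3 look.py 6
```

```text
6.65 [0.54842309 0.04148553 0.21075537] [-0.50502554  0.59730798 -0.43947266]
Fu -0.3 Fw -0.7 tcp from origin u,w 0.010653852126896077 0.0019196724836366545
```

View pics/s6.png

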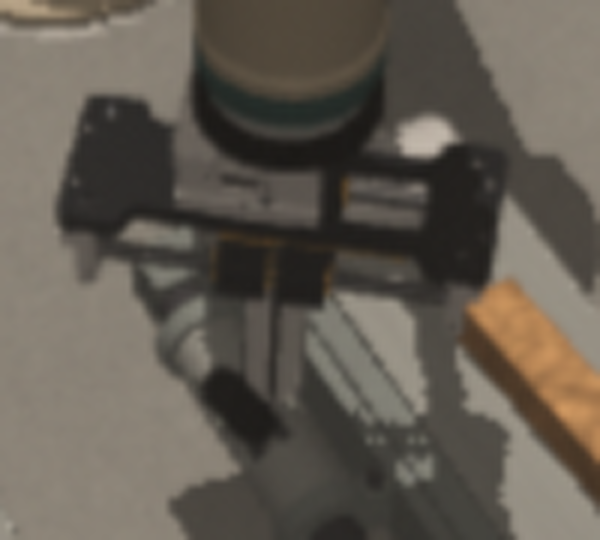

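The handle is well over, with the grip at (245,410) lying to the left, and the tool force is about 0, so the slot holds it. I'll keep on in w, lowering slightly.

apply_moves(targets="0 0 0 1.3 -2.4 0 0;0 0 0 2.6 -4.9 -1 0;0 0 0 4 -7.4 -2 0;0 0 0 5.3 -9.9 -3 0;0 0 0 5.3 -9.9 -3 0;0 0 0 5.3 -9.9 -3 0")

```text
time: 7.2
ee_pos: [0.553, 0.0313, 0.2075]
tcp_rot: [179.9, -0.0, 70.3]
ft_force: [0.6, -0.5, -0.2]
grip_width: -0.0001
```

```bash
python3 look.py 7
```

```text
7.2 [0.5530229  0.03134244 0.2075033 ] [ 0.64159885 -0.53324359 -0.18186455]
Fu 0.4 Fw 0.7 tcp from origin u,w 0.01187451167268534 0.012989839795223654
```

View pics/s7.png

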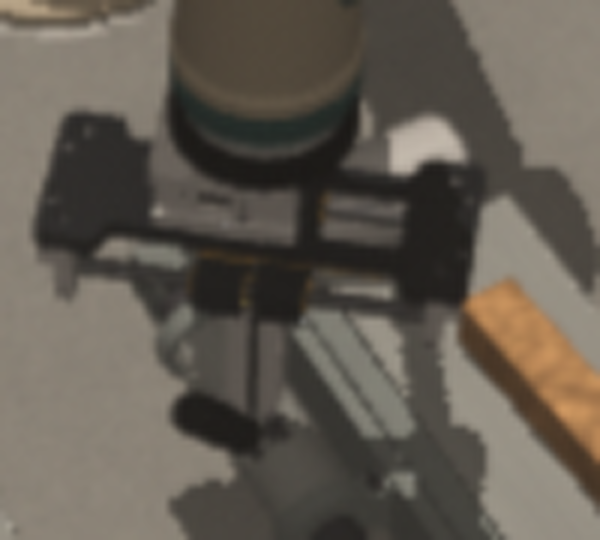

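The grip now lies nearly flat, from (185,412) to (265,440). I'll go on until the end stop shows as force.

apply_moves(targets="0 0 0 1.3 -2 -1 0;0 0 0 2.6 -4 -2 0;0 0 0 3.7 -6 -3 0;0 0 0 3.7 -6 -3 0;0 0 0 3.7 -6 -3 0")

```text
time: 7.67
ee_pos: [0.5564, 0.0255, 0.2044]
tcp_rot: [180.0, 0.0, 70.3]
ft_force: [0.4, 0.3, -1.1]
grip_width: 0.0003
```

apply_moves(targets="0 0 0 0.6 -2 -1 0;0 0 0 1.3 -4 -2 0;0 0 0 1.3 -4 -2 0;0 0 0 1.3 -4 -2 0")

```text
time: 8.0
ee_pos: [0.5574, 0.0215, 0.2024]
tcp_rot: [180.0, 0.0, 70.3]
ft_force: [-0.6, 0.9, -0.3]
grip_width: 0.0005
```

```bash
python3 look.py 8
```

```text
8.0 [0.55742439 0.02154351 0.20240892] [-0.6019748   0.87596094 -0.26586502]
Fu -0.3 Fw -1.0 tcp from origin u,w 0.013013599827803576 0.023671260721705757
```

View pics/s8.png

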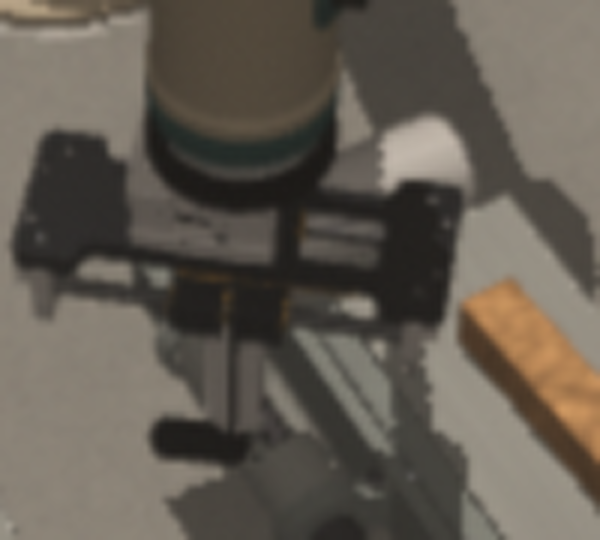

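apply_moves(targets="0 0 0 0.6 -2 -1 0;0 0 0 1.3 -4 -2 0;0 0 0 1.3 -4 -2 0;0 0 0 1.3 -4 -2 0")

```text
time: 8.38
ee_pos: [0.5588, 0.0176, 0.2004]
tcp_rot: [180.0, 0.0, 70.4]
ft_force: [-0.1, 0.1, 0.8]
grip_width: 0.0003
```

apply_moves(targets="0 0 0 0.6 -2 -1 0;0 0 0 1.3 -4 -2 0;0 0 0 1.3 -4 -2 0;0 0 0 1.3 -4 -2 0")

```text
time: 8.72
ee_pos: [0.559, 0.0167, 0.1996]
tcp_rot: [-179.8, -0.3, 70.4]
ft_force: [-3.1, 7.4, 6.6]
grip_width: 0.0004
```

```bash
python3 look.py 9
python3 - <<'E'
from h import *
u=np.array([.9505,.3107,0]);w=np.array([.3107,-.9505,0]);O=np.array([.5377,.04,.165])
for t in(.75,.85,.96):
    d=np.sin(t)*w+np.array([0,0,np.cos(t)])
    p=proj("scene",[O+.014*u+r*d for r in(.028,.053,.078)]); print(t,((p-[245,125])*6+2.5).round())
E
```

```text
8.7167 [0.55904396 0.01672411 0.19961238] [-3.09850534  7.41190076  6.63511177]
Fu -0.6 Fw -8.0 tcp from origin u,w 0.013055618263081601 0.028755304736558397
0.75 [[242. 433.]
 [210. 424.]
 [176. 415.]]
0.85 [[238. 437.]
 [202. 432.]
 [165. 427.]]
0.96 [[235. 442.]
 [195. 441.]
 [155. 440.]]
```

View pics/s9.png

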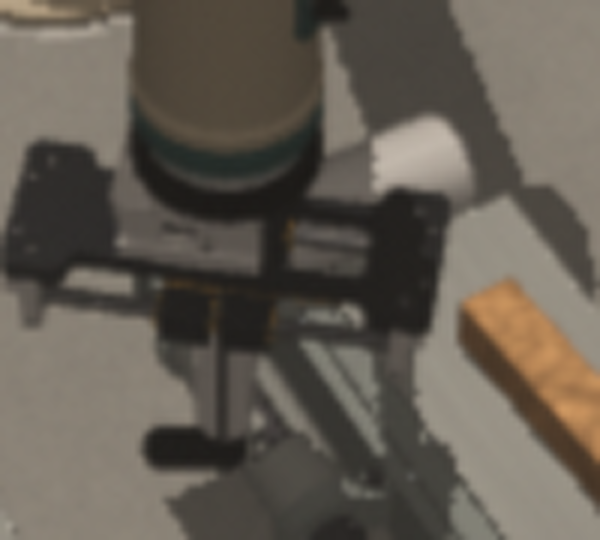

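The reaction jumped to about 10 N (Fw −8.0, Fz +6.6), so the handle is at the hard stop. In the crop the grip lies level from (150,446) to (240,452), with the slope expected for 0.96 rad. I'll hold briefly, then back off along the contact normal and go up.

apply_moves(targets="0 0 0 0 0 0 0;0 0 0 0 0 0 0;0 0 0 -1 4 4 0;0 0 0 -3 10 12 0;0 0 0 -5 15 35 0;0 0 0 -5 15 70 0;0 0 0 -15 15 105 0;0 0 0 -35 20 125 0;0 0 0 -65 35 130 0;0 0 0 -95 50 130 0;0 0 0 -125 70 130 0;0 0 0 -125 70 130 0")

```text
time: 9.77
ee_pos: [0.4299, 0.086, 0.3301]
tcp_rot: [-180.0, -0.1, 70.5]
ft_force: [-0.3, -0.4, -0.8]
grip_width: 0.0007
```

apply_moves(targets="0 0 0 -20 35 0 0;0 0 0 -40 70 0 0;0 0 0 -60 105 0 0;0 0 0 -80 140 0 0;0 0 0 -100 175 0 0;0 0 0 -110 200 0 0;0 0 0 -110 200 0 0;0 0 0 -110 200 0 0")

```text
time: 10.43
ee_pos: [0.3251, 0.2846, 0.3287]
tcp_rot: [179.9, 0.0, 70.5]
ft_force: [0.2, -0.4, -0.0]
grip_width: 0.0001
```

```bash
python3 look.py 10
python3 - <<'E'
from h import *
cv2.imwrite("pics/top10.png",robot.get_image("top")[:,:,::-1])
def pair(n):
    return np.vstack([cv2.imread(f"pics/{n}0.png"),cv2.imread(f"pics/{n}10.png")])
cv2.imwrite("pics/end.png",cv2.resize(np.hstack([pair("top"),pair("scene")]),None,fx=.7,fy=.7,interpolation=cv2.INTER_AREA))
crop("pics/top10.png","pics/t10.png",200,170,130,130,4.6)
u=np.array([.9505,.3107,0]);w=np.array([.3107,-.9505,0]);O=np.array([.5377,.04,.165])
for t in(.75,.85,.96):
    d=np.sin(t)*w+np.array([0,0,np.cos(t)])
    P=[O+.014*u+r*d for r in(.028,.053,.078)]
    print(t,((proj("top",P)-[200,170])*4.6+1.8).round().tolist())
E
```

```text
10.4333 [0.32507966 0.2845527  0.32870582] [ 0.17333568 -0.42801151 -0.01008583]
Fu 0.0 Fw 0.5 tcp from origin u,w -0.12611311339813916 -0.2985084786411929
0.75 [[373.0, 222.0], [404.0, 205.0], [436.0, 186.0]]
0.85 [[377.0, 222.0], [411.0, 204.0], [446.0, 185.0]]
0.96 [[381.0, 221.0], [418.0, 203.0], [456.0, 184.0]]
```

View pics/end.png

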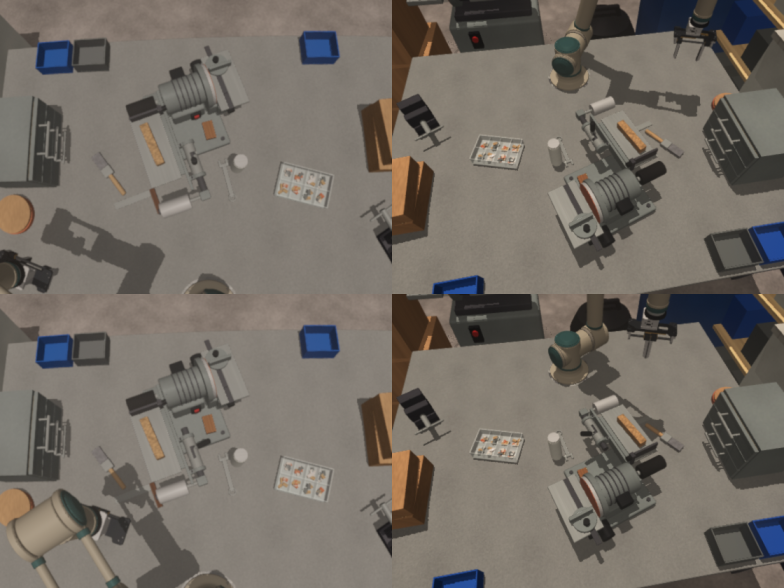

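View pics/s10.png

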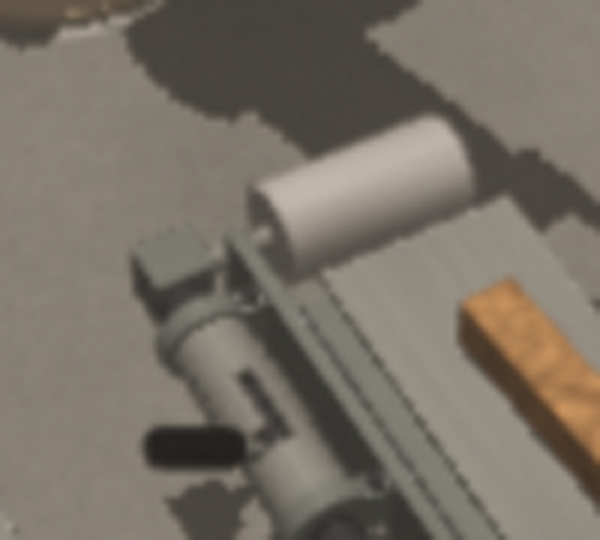

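View pics/t10.png

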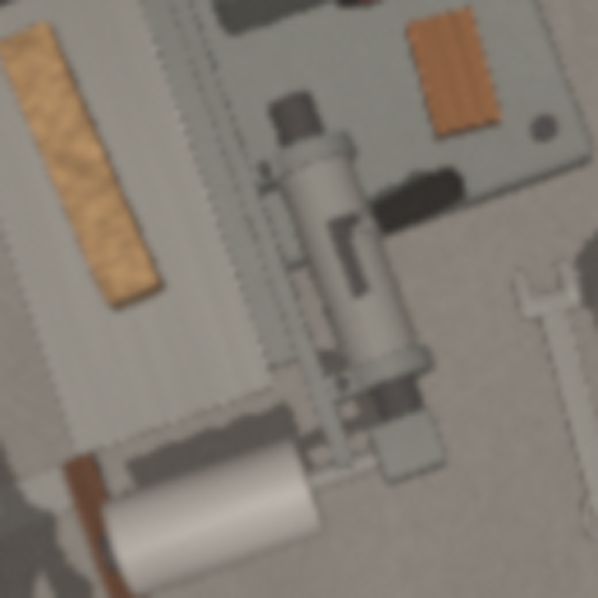

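The handle stays by itself at the end of the side leg. In the top crop its outer end is near (462,185), where 0.96 rad predicts (456,184). The roller has moved in towards the platen, stick, offcut and wrench are unmoved, and the tool is clear. Handing in.

```bash
python3 -c "
from rig import robot
print(robot.job_done())"
```

```text
the job is handed in; nothing more can be done
None
```

The tension handle now rests by itself at the end of the side leg with the idler roller drawn in, and I handed the job in at about 10.5 s of the 35 s allowed.

I pushed the handle with the outer side of the shut fingers: along the slot to the corner (reaction up to about 9 N), then round into the side leg until it met the end stop (about 10 N). I then backed the tool off well clear.

- **Handle:** in both cameras it lies where 0.96 rad predicts. In the enlarged top view its outer end is near (462,185), against a predicted (456,184).
- **Roller:** it has visibly moved in towards the platen.
- **Things lying around:** stick, offcut and wrench sit at the same pixels as at the start. Can, box, brush and square look unmoved in the before-and-after pictures, though I did not measure them.
- **Tool force:** about 0 N after backing off.

The joint values themselves can't be read, so the final angle and travel are judged from images and forces only. On the first approach I drifted about 11 mm off the middle of the finger face and corrected it before touching the handle. No check failed.

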